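Open up the hardware tray: lid over, end bin out

ROBOT

A 7-joint arm with a two-finger parallel gripper is mounted at the origin on the work surface. World frame = base frame: x ahead of the robot, y to its left, z up, the work surface at z = 0. Lengths are in m, angles in rad, forces in N, time in s.
With the tool pointing down it reaches from about 0.4 to 0.9 m from the base axis. Payload 5.5 kg.
Tool frame: the origin (TCP) lies on the centre line of the jaws, within the pads' length; the fingertips stand 8 mm ahead of it and the grasp point (between the pads) lies 11 mm behind it (r.tip_reach is the distance from the TCP to the fingertips, in m); z points along the fingers, y is the line along which they close (so a half turn about z gives the same grasp; the last joint's range is limited). The gripper opens to 92 mm and grips with 3 to 60 N. Pads are 19 mm wide; open, the fingers measure 130 mm over their backs; the gripper's body (75 mm by 190 mm) begins 47 mm behind the grasp point.
Start: joints at [1.375, 0.501, -0.427, 1.55, 0.221, 1.138, -0.21], TCP at [0.288, -0.583, 0.235] pointing down, gripper open.
Joint ranges: [-2.88, 2.88], [-0.31, 2.03], [-1.54, 1.56], [0.2, 2.42], [-1.41, 4.55], [0.19, 2.02], [-2.57, 2.57]. Speed limits (rad/s): [2.57, 2.57, 3.14, 3.14, 3.14, 3.14, 3.14].

INTERFACE

Orientations are given as a unit quaternion [x, y, z, w].
In Python, from bench import r gives the robot as it stands. The module is installed in compiled form; this text tells all that it offers.
- The arm moves only by the tool jog_arm, never from a script. Its arguments are lists of equal length, an entry for each row: "claw": the closure, from 0 (fully open) to 1 (shut); "offset": the shift along the world's x, y, z in units of 150 mm (1.0 is 150 mm), a list of three; "turn": the turn about the world's z in units of 180 degrees (1.0 is 180 degrees). In form: {"claw": [claw, ...], "offset": [[x, y, z], ...], "turn": [turn, ...]}. A call has 1 to 12 rows; each row shifts and turns the commanded pose from where the row before left it; what a row does not reach is not made up. A row lasts 1/8 s, in which the tool goes at most 62.5 mm and 10.7 degrees, less where a joint would pass 70% of its speed; a pose out of reach is approached as far as the arm can. A call with a number of a shift or a turn outside -1 to 1 is refused whole. A call with a gripper value outside its range is refused whole. The fingers move at their own pace and stop on an object; "squeeze" is the grip in N (left out, the last holds). Time passes only in rows, so rows that do not move let the fingers close. It gives the time, the measured TCP pose, the force, the opening and the grip force at its end, in the units of the state.
- r.observe(): the state, without advancing time (a new reading comes with each control period).
- r.snapshot(name): name is "side" or "top"; returns a dict with "img" (384x512x3 uint8, red, green, blue), "fx", "fy", "cx", "cy" (pixels), "world_from_camera" (4x4, takes a point from camera to world coordinates). Camera axes: x right, y down, z forward; pixel columns grow to the right and rows downward; lengths in m; the calibration is good to about 2 mm. A picture is of the moment at which its call begins. There is no depth.
- r.finish_job(): hands the job in; it is judged then, once.
The state is a dict: "time_s": time; "qpos": joint angles; "qd": joint speeds; "effort": joint torques, N m; "ee_pos": TCP position; "tcp_rot": TCP orientation; "ft_force": force on the tool from outside, world axes, zero at the start; "moment": the same for the moment, N m; "grip_width": finger opening in m; "finger_force": force on a finger pad.
Only numpy, scipy, OpenCV 4.12 (cv2) and the standard library are available. Lean on these libraries where they do the work, as an engineer would, in place of code of your own. Each camera call takes 0.05 s, during which the arm holds its last target. There are 200 camera calls.

TASK

Open up the white hardware tray for work using fingertip pushes only: push its grey lid up by the front tab and on over until it leans back and stays open by itself, and put a fingertip in behind the face of the tilt-out bin at the end of the tray that the lid does not cover and push it outward until the bin tips out and stays out. Be gentle: do not squeeze or force anything, leave the tray standing where it is, and do not disturb the tools and other things lying around. Finish with the hand clear of everything.

Things in the scene. Friction and masses are not known exactly. Their poses are not given: they have to be found in the camera images.
- tray: White plastic hardware tray, 125 mm deep (its x) by 280 mm long (its y) by 78 mm high, loose on the bench, 1.5 kg loaded. Origin: centre of its underside. x points from its front (the tab side, towards the robot) to its back (hinge side); y points to the end with the tilt-out bin; z up. Walls 3 mm. The grey lid covers the wells from y = -140 to +66 mm; the bin fills the +y end, from y = +66 to +140 mm, and is not under the lid.
- lid_hinge (a point): Middle of the lid's hinge axis, on the top back edge of the tray, 76 mm above the bench (at x = 62.5, y = -37 mm in the tray's frame). The axis runs along the tray's y.
- lid_tab (a point): Point that moves with the lid: middle of the lower front edge of its finger tab, 74 mm above the bench and 150 mm from the hinge axis when shut. The tab is 100 mm wide (along the tray's y), 4 mm thick, and sticks out 25 mm in front of the tray's front wall, with free space under it down to the bench, so that a fingertip slanting forward and down can go beneath. The lid is a flat 4 mm plate whose underside lies 2 mm below the plane of the hinge axis.
- lid (a joint): Lid angle, rad: 0 shut, grows as the tab rises and swings back over the hinge, stop at 1.92 (110 degrees). Free hinge, lid about 0.14 kg: let go below about 1.55 rad it falls shut, beyond about 1.6 it falls back on its stop and stays.
- bin_pivot (a point): Middle of the tilt-out bin's pivot axis, which runs along the tray's x, low down near the tray's +y end, 20 mm above the bench (at y = 125 mm in the tray's frame).
- bin_edge (a point): Moves with the bin: middle of the inner top edge of its face, when shut 70 mm above the bench and 10 mm beyond the pivot along the tray's y. The face is a 5 mm panel, 116 mm wide (tray's x), with a rim standing out 8 mm outside along its top. Behind it the bin is hollow and open above: 110 mm wide, 48 mm clear along the tray's y at the top, 36 mm at its floor, 55 mm below this point.
- bin (a joint): Bin angle, rad: 0 shut, grows as the bin's top tips outward (towards the tray's +y) and down, stop at 0.90. Free pivot, bin about 0.18 kg: let go below about 0.4 rad it falls shut again, beyond about 0.45 it falls out to its stop and stays.
- spanner: Bystander: steel adjustable spanner, 168 x 50 x 12 mm, lying in front of the tray. Origin: underside, near its middle; x towards the jaws.
- hammer: Bystander: hammer with a lime silicone grip, 280 mm long, 125 mm over the head, 32 mm high, lying behind the tray. Origin: underside of its middle; x towards the head.
- bottle: Bystander: small glass bottle with a clip-on lid, 52 mm across, 97 mm high, standing. Origin: centre of its underside.
- tape_measure: Bystander: black tape measure, 74 mm long (92 with its hook) x 38 x 62 mm high, standing. Origin: centre of its underside.
- tape_roll: Bystander: roll of paper tape lying flat, 96 mm across, 25 mm high. Origin: centre of its underside. The bottle, tape measure and roll swap places.
- screwdriver: Bystander: screwdriver, 200 mm long, 26 mm thick, lying beyond the bin end. Origin: underside of its middle; x towards the blade.

How it is judged:
At the end, for the whole second after the job is handed in: Lid leaning back past 1.75 rad (100 degrees), bin tipped out past 0.75 rad, both staying by themselves; tray flat on the bench, at rest, within 50 mm of where it stood (value of joint lid above 1.75 rad and value of joint bin above 0.75 rad and distance of tray from where it was at the start of the episode below 0.05 m and angle between tray's own z axis and vertical below 0.05 rad and linear speed of tray below 0.02 m/s); the robot touches nothing.
It fails at once if The tray is lifted, tipped or shoved away (raised 20 mm, tilted 0.2 rad or moved 50 mm) (height (world z) of tray above 0.02 m or angle between tray's own z axis and vertical above 0.2 rad or distance of tray from where it was at the start of the episode above 0.05 m).
It fails at once if The lid, bin or tray is squeezed or forced with more than 25 N (contact force between the fingers and tray above 25 N).
It fails at once if A bystander is moved or lifted by more than 40 mm, or the bottle is tipped over (distance of any of spanner, hammer, bottle, tape_measure, tape_roll, screwdriver from where it was at the start of the episode above 0.04 m or angle between bottle's own z axis and vertical above 0.5 rad).
It also fails if it takes over 51 s, if anything falls off the work surface, if the arm or the gripper's body presses on something with over 40 N, if the wrist force passes 120 N, or if a joint passes its speed limit or range.

## Working session

There is one attempt and no reset: what is moved stays moved. The work goes in short steps, Python scripts to look and compute and a tool call to move; the robot and the scene stay as the last step left them, time stands still between calls to the robot, and variables do not carry over. Pictures are saved under pics/ and viewed, at most 10 in all, crops included, and the job is handed in when it is done.

Besides the shell and the picture viewer there is one more tool, called after ">>>" by a JSON object that holds its "op" and its "data", one argument or row to a line. jog_arm: Moves the arm, as the interface text tells. Its arguments: {"type":"object","properties":{"claw":{"type":"array"},"offset":{"type":"array"},"turn":{"type":"array"},"squeeze":{"type":"number"}},"required":["claw","offset","turn"]}

```bash
mkdir -p pics; python3 - <<'E'
from bench import r
import cv2,numpy as np
for n in("top","side"):
    s=r.snapshot(n); cv2.imwrite(f"pics/{n}0.png",cv2.resize(s["img"][:,:,::-1],(800,600),interpolation=cv2.INTER_CUBIC))
    print(n,s["fx"],s["fy"],s["cx"],s["cy"]);print(np.round(s["world_from_camera"],4))
o=r.observe();print(o["time_s"],o["ee_pos"],o["tcp_rot"],o["grip_width"],r.tip_reach)
E
```

```text
top 348.9034425878782 348.9034425878782 257.55152436801177 182.7061847742658
[[-0.0137 -0.9849  0.1723  0.4384]
 [-0.9995  0.0184  0.0255  0.0222]
 [-0.0282 -0.1719 -0.9847  0.9782]
 [ 0.      0.      0.      1.    ]]
side 490.4144103368011 490.4144103368011 261.33873210162767 186.8835898149965
[[-0.9182 -0.1979  0.3433  0.0745]
 [-0.3962  0.4631 -0.7928  1.2145]
 [-0.0021 -0.8639 -0.5036  0.8177]
 [ 0.      0.      0.      1.    ]]
0.1 [ 0.28752596 -0.58227966  0.23379991] [ 9.73801744e-01  2.27397084e-01 -1.89821949e-04 -8.33163988e-04] 0.0919417429640153 0.008
```

View pics/top0.png

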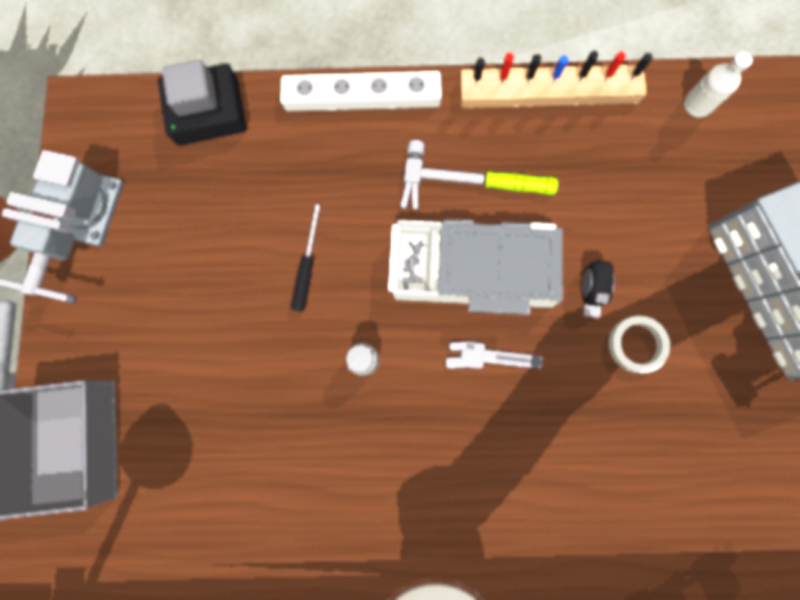

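View pics/side0.png

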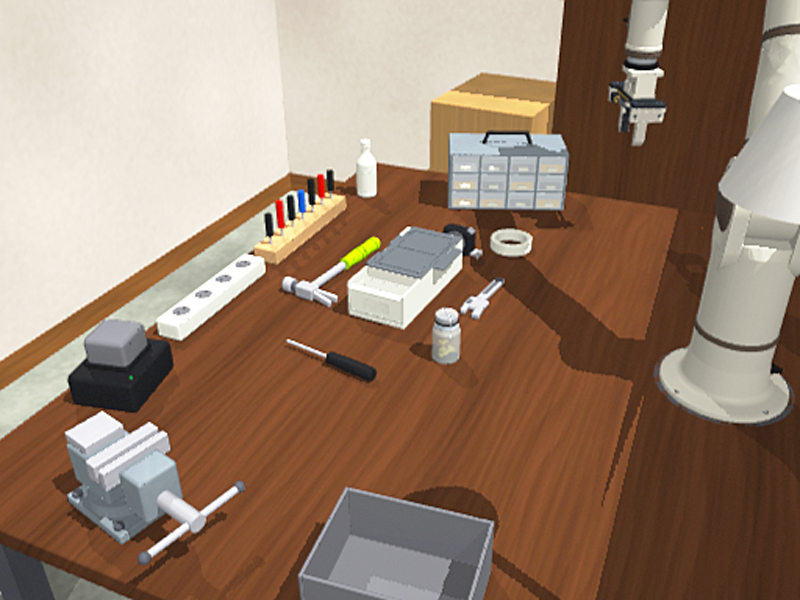

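The top view shows the tray with its back away from the robot, the bin at the left (+y) and the tab at about (500,308). The bottle is at (362,360), the spanner at (490,356), and the hammer is behind the tray. I'll measure the tray from an enlarged crop.

```bash
cat > h.py <<'E'
from bench import r
import cv2,numpy as np
def px(s,u,v,z):
    T=np.array(s["world_from_camera"]);d=T[:3,:3]@[(u-s["cx"])/s["fx"],(v-s["cy"])/s["fy"],1]
    return T[:3,3]+d*(z-T[2,3])/d[2]
def proj(s,p):
    T=np.linalg.inv(s["world_from_camera"]);q=T[:3,:3]@np.array(p)+T[:3,3]
    return s["fx"]*q[0]/q[2]+s["cx"],s["fy"]*q[1]/q[2]+s["cy"]
def crop(s,u0,v0,w,h,k,name):
    cv2.imwrite(name,cv2.resize(s["img"][v0:v0+h,u0:u0+w,::-1],None,fx=k,fy=k,interpolation=cv2.INTER_CUBIC))
E
python3 - <<'E'
from h import *
s=r.snapshot("top");crop(s,215,125,190,130,4,"pics/c1.png")
E
```

```text
(no output)
```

View pics/c1.png

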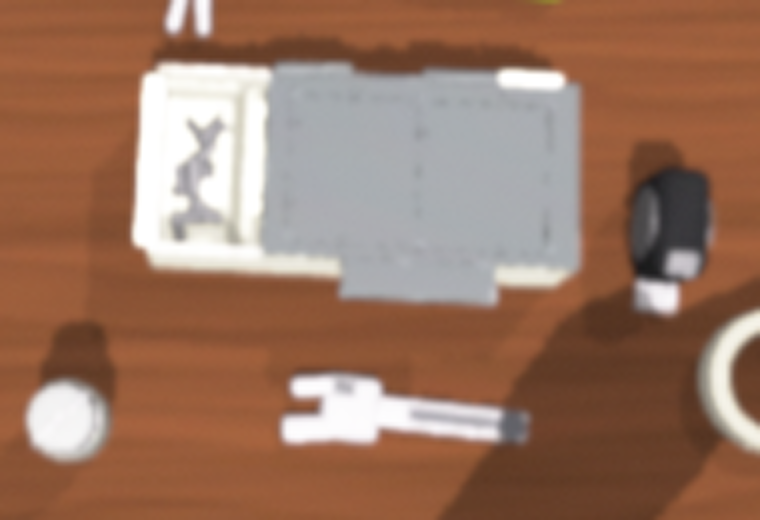

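>>> {"op": "jog_arm", "data": {
  "claw": [1,1,1],
  "offset": [
    [0,0.4,0],
    [0,0.4,0],
    [0,0.4,0]
  ],
  "turn": [0,0,0]
}}

```text
time_s: 0.52
ee_pos: [0.2878, -0.4007, 0.2343]
tcp_rot: [0.974, 0.227, 0.0, -0.0]
ft_force: [0.9, 0.9, 0.5]
grip_width: 0.0665
finger_force: 0.0
```

The crop shows the tab front corners at (340,298) and (497,303), the lid's right corners at (580,83) and (578,268), and the bin rim at (150,72) to (137,245). The spanner jaws reach up to about row 375.

```bash
python3 - <<'E'
from h import *
s=r.snapshot("top")
f=lambda u,v,z:np.round(px(s,215+u/4-.4,125+v/4-.4,z),4)
for n,u,v,z in[("tabL",340,298,.077),("tabR",497,303,.077),("lidBR",580,83,.078),("lidFR",578,268,.078),("lidBL",275,65,.078),("lidFL",262,250,.078),("binB",150,72,.074),("binF",137,245,.074),("spanner top",330,375,.012),("span top r",525,408,.012),("bottle",67,420,.097),("tapemL",630,230,.06),("hamm",175,33,.02),("hollowL",170,95,.07),("hollowR",238,95,.07),("hL",162,240,.07),("hR",232,240,.07)]: print(n,f(u,v,z)[:2])
E
```

```text
tabL [ 0.5509 -0.0629]
tabR [ 0.5459 -0.1639]
lidBR [ 0.6913 -0.2261]
lidFR [ 0.5677 -0.2169]
lidBL [ 0.7081 -0.0249]
lidFL [ 0.5832 -0.0132]
binB [0.7063 0.0588]
binF [0.5886 0.0686]
spanner top [ 0.5058 -0.0604]
span top r [ 0.4812 -0.1924]
bottle [0.4743 0.1125]
tapemL [ 0.595  -0.2575]
hamm [0.7508 0.0427]
hollowL [0.6911 0.0457]
hollowR [ 0.6901 -0.    ]
hL [0.5924 0.0523]
hR [0.5915 0.0061]
```

>>> {"op": "jog_arm", "data": {
  "claw": [1,1,1,1],
  "offset": [
    [-0.4,0,0],
    [-0.4,0,0],
    [-0.4,0.2,0],
    [-0.4,0.2,0]
  ],
  "turn": [0,0,0,0]
}}

```text
time_s: 1.08
ee_pos: [0.0543, -0.3461, 0.2347]
tcp_rot: [0.974, 0.227, 0.0, 0.0]
ft_force: [-1.0, -0.7, 0.3]
grip_width: 0.022
finger_force: 0.0
```

>>> {"op": "jog_arm", "data": {
  "claw": [1,1,1,1,1],
  "offset": [
    [0,0.4,0],
    [0,0.4,0],
    [0,0.4,0],
    [0,0.4,0],
    [0,0,0]
  ],
  "turn": [0,0,0,0,0]
}}

```text
time_s: 1.7
ee_pos: [0.0753, -0.2116, 0.2271]
tcp_rot: [0.973, 0.228, -0.002, -0.034]
ft_force: [-0.6, -0.2, -0.3]
grip_width: 0.001
finger_force: 0.0
```

```bash
python3 - <<'E'
from h import *
o=r.observe();print(np.round(o["qpos"],3),o["time_s"])
E
```

```text
[ 1.458 -0.305 -0.266  2.422 -0.095  1.085  0.142] 1.7
```

>>> {"op": "jog_arm", "data": {
  "claw": [1,1,1,1],
  "offset": [
    [0,0.4,0],
    [0,0.4,0],
    [0,0.4,0],
    [0,0.4,0]
  ],
  "turn": [0,0,0,0]
}}

```text
time_s: 2.2
ee_pos: [0.1329, -0.128, 0.2341]
tcp_rot: [0.97, 0.222, -0.016, -0.096]
ft_force: [0.9, 0.4, 0.7]
grip_width: 0.0005
finger_force: 0.0
```

>>> {"op": "jog_arm", "data": {
  "claw": [1,1,1,1],
  "offset": [
    [0.4,-0.2,0],
    [0.4,-0.2,0],
    [0.4,-0.2,0],
    [0,0,0]
  ],
  "turn": [0,0,0,0]
}}

```text
time_s: 2.7
ee_pos: [0.3051, -0.2118, 0.2328]
tcp_rot: [0.969, 0.228, -0.015, -0.097]
ft_force: [-1.3, 1.4, -0.8]
grip_width: 0.0003
finger_force: 0.0
```

Pressing against the reach limit tilts the tool, and the tilt stays afterwards, which will help with the lid. I'll do the bin first, while the tool is nearly vertical.

>>> {"op": "jog_arm", "data": {
  "claw": [1,1,1,1,1,1,1,1],
  "offset": [
    [0.32,0.22,0],
    [0.32,0.22,0],
    [0.32,0.22,0],
    [0.32,0.22,0],
    [0.32,0.22,0],
    [0.32,0.22,0],
    [0.32,0.22,0],
    [0,0,0]
  ],
  "turn": [0.055,0.055,0.055,0.055,0.055,0.055,0,0]
}}

```text
time_s: 3.7
ee_pos: [0.6378, 0.0254, 0.2321]
tcp_rot: [0.727, 0.679, -0.062, -0.077]
ft_force: [-0.6, -0.4, -1.2]
grip_width: 0.0005
finger_force: 0.0
```

```bash
python3 - <<'E'
from h import *
from scipy.spatial.transform import Rotation as R
o=r.observe();M=R.from_quat(o["tcp_rot"]).as_matrix();print(o["ee_pos"],np.round(M,3),o["time_s"],"tip",o["ee_pos"]+.008*M[:,2])
E
```

```text
[0.63783455 0.02536136 0.2320651 ] [[ 0.069  0.979 -0.194]
 [ 0.997 -0.065  0.028]
 [ 0.015 -0.195 -0.981]] 3.7 tip [0.63628605 0.02558402 0.22421955]
```

>>> {"op": "jog_arm", "data": {
  "claw": [1,1,1,1],
  "offset": [
    [0.03,0,-0.3],
    [0.03,0,-0.3],
    [0,0,-0.27],
    [0,0,0]
  ],
  "turn": [0,0,0,0]
}}

```text
time_s: 4.2
ee_pos: [0.6419, 0.0184, 0.0999]
tcp_rot: [0.729, 0.676, -0.066, -0.077]
ft_force: [-0.3, -0.1, -0.6]
grip_width: 0.0004
finger_force: 0.0
```

```bash
python3 - <<'E'
from h import *
s=r.snapshot("side");crop(s,200,110,140,120,5,"pics/c2.png")
print(r.observe()["ee_pos"])
E
```

```text
[0.64400164 0.01918343 0.10260618]
```

View pics/c2.png

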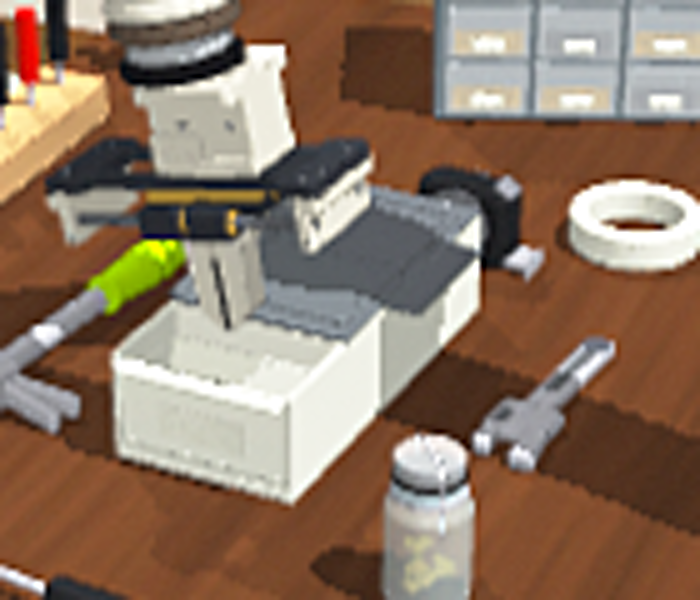

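The closed fingertip is at crop (230,325), above the bin hollow. It needs about 9 mm more in +y before I lower it.

>>> {"op": "jog_arm", "data": {
  "claw": [1,1,1,1,1],
  "offset": [
    [0.0,0.07,0],
    [0,0,-0.12],
    [0,0,-0.12],
    [0,0,-0.08],
    [0,0,0]
  ],
  "turn": [0,0,0,0,0]
}}

```text
time_s: 4.88
ee_pos: [0.6445, 0.0305, 0.0534]
tcp_rot: [0.73, 0.676, -0.063, -0.076]
ft_force: [-0.3, 0.1, -0.4]
grip_width: 0.0007
finger_force: 0.0
```

>>> {"op": "jog_arm", "data": {
  "claw": [1,1,1,1,1,1],
  "offset": [
    [0.0,0.05,0],
    [0,0.04,0],
    [0,0.04,0],
    [0,0.04,0],
    [0,0.03,0],
    [0,0,0]
  ],
  "turn": [0,0,0,0,0,0]
}}

```text
time_s: 5.62
ee_pos: [0.6458, 0.0617, 0.0555]
tcp_rot: [0.73, 0.677, -0.062, -0.075]
ft_force: [-0.8, -0.7, -0.3]
grip_width: 0.0004
finger_force: 0.0
```

>>> {"op": "jog_arm", "data": {
  "claw": [1,1,1,1],
  "offset": [
    [0.0,0.04,0],
    [0,0.04,0],
    [0,0.02,0],
    [0,0,0]
  ],
  "turn": [0,0,0,0]
}}

```text
time_s: 6.12
ee_pos: [0.6458, 0.0764, 0.0554]
tcp_rot: [0.73, 0.677, -0.062, -0.075]
ft_force: [-0.3, 0.2, 0.7]
grip_width: 0.0003
finger_force: 0.0
```

```bash
python3 - <<'E'
from h import *
s=r.snapshot("side");crop(s,200,110,140,120,5,"pics/c3.png")
print(r.observe()["ee_pos"])
E
```

```text
[0.64581547 0.07598112 0.0553298 ]
```

View pics/c3.png

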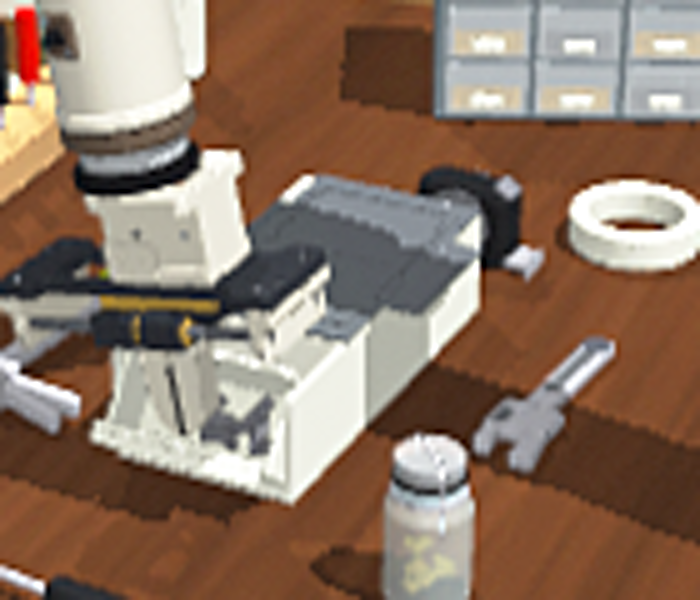

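The bin is tipped out, with its face low at crop row 440 and contents showing at (240,425). I'll lift straight out, turn −90°, and press outward at height to build a forward slant.

>>> {"op": "jog_arm", "data": {
  "claw": [1,1,1,1,1,1,1,1,1,1,1,1],
  "offset": [
    [0,0,0.2],
    [0,0,0.3],
    [0,0,0.4],
    [0,0,0.4],
    [0,0,0.4],
    [0,0,0.4],
    [0,0,0.2],
    [0.2,-0.3,0],
    [0.2,-0.3,0],
    [0.3,-0.2,0],
    [0.3,-0.15,0],
    [0.35,-0.1,0]
  ],
  "turn": [0,0,0,-0.055,-0.055,-0.055,-0.055,-0.055,-0.055,-0.055,-0.055,-0.055]
}}

```text
time_s: 7.68
ee_pos: [0.8491, -0.0851, 0.4013]
tcp_rot: [0.995, -0.034, 0.009, -0.096]
ft_force: [1.5, -1.5, 0.5]
grip_width: 0.0005
finger_force: 0.0
```

```bash
cat > st.py <<'E'
from h import *
from scipy.spatial.transform import Rotation as R
o=r.observe();M=R.from_quat(o["tcp_rot"]).as_matrix();print(np.round(o["ee_pos"],3),"y",np.round(M[:,1],3),"z",np.round(M[:,2],3),o["time_s"],np.round(o["qpos"],2))
E
python3 st.py
```

```text
[ 0.849 -0.085  0.401] y [-0.066 -0.979 -0.192] z [ 0.025  0.19  -0.981] 7.675 [ 0.22  0.89 -0.28  0.51  0.03  1.75 -1.59]
```

>>> {"op": "jog_arm", "data": {
  "claw": [1,1,1,1,1,1,1,1],
  "offset": [
    [0.3,-0.2,0],
    [0.3,-0.2,0],
    [0.3,-0.1,0],
    [0.3,-0.1,0],
    [0.3,-0.1,0],
    [0.3,-0.1,0],
    [0.3,-0.1,0],
    [0.3,-0.1,0]
  ],
  "turn": [0,0,0,0,0,0,0,0]
}}

```text
time_s: 8.68
ee_pos: [0.942, -0.1662, 0.3212]
tcp_rot: [0.99, -0.067, 0.069, -0.103]
ft_force: [0.1, 0.3, 0.6]
grip_width: 0.0003
finger_force: 0.0
```

```bash
python3 st.py
```

```text
[ 0.942 -0.166  0.321] y [-0.118 -0.97  -0.214] z [ 0.15   0.195 -0.969] 8.675 [ 0.14  1.21  1.23  0.2  -1.41  1.77 -1.43]
```

>>> {"op": "jog_arm", "data": {
  "claw": [1,1,1,1,1,1,1,1,1,1,1,1],
  "offset": [
    [-0.3,0,0.2],
    [-0.3,0,0.25],
    [-0.3,0,0.25],
    [-0.2,0,0.3],
    [-0.2,0,0.3],
    [0,0,0.4],
    [0,0,0.4],
    [0,0,0.4],
    [0,0,0.4],
    [0,0,0.4],
    [0,0,0.4],
    [0,0,0.4]
  ],
  "turn": [0,0,0,0,0,0,0,0,0,0,0,0]
}}

```text
time_s: 10.18
ee_pos: [0.7722, -0.1001, 0.6157]
tcp_rot: [0.997, 0.02, 0.063, -0.045]
ft_force: [0.8, 1.5, -0.1]
grip_width: 0.0002
finger_force: 0.0
```

```bash
python3 st.py
```

```text
[ 0.772 -0.1    0.616] y [ 0.045 -0.995 -0.087] z [ 0.123  0.092 -0.988] 10.175 [ 0.21  0.74 -0.36  0.28  0.17  2.01 -1.5 ]
```

>>> {"op": "jog_arm", "data": {
  "claw": [1,1,1,1,1,1,1,1],
  "offset": [
    [0,0,0.4],
    [0,0,0.4],
    [0,0,0.4],
    [0,0,0.4],
    [0,0,0.4],
    [0,0,0.4],
    [0,0,0.4],
    [0,0,0.4]
  ],
  "turn": [0,0,0,0,0,0,0,0]
}}

```text
time_s: 11.18
ee_pos: [0.6723, -0.0751, 0.8505]
tcp_rot: [0.972, 0.005, 0.232, -0.036]
ft_force: [-0.6, 0.2, -0.5]
grip_width: 0.0005
finger_force: 0.0
```

```bash
python3 st.py
```

```text
[ 0.672 -0.075  0.851] y [ 0.026 -0.997 -0.068] z [ 0.451  0.072 -0.889] 11.175 [ 0.11  0.47  0.19  0.2  -0.3   2.01 -1.5 ]
```

>>> {"op": "jog_arm", "data": {
  "claw": [1,1,1,1],
  "offset": [
    [0,0,0.4],
    [0,0,0.4],
    [0,0,0.4],
    [0,0,0.4]
  ],
  "turn": [0,0,0,0]
}}

```text
time_s: 11.68
ee_pos: [0.6035, -0.0598, 0.9415]
tcp_rot: [0.952, 0.001, 0.304, -0.032]
ft_force: [0.3, -0.4, 0.3]
grip_width: 0.0006
finger_force: 0.0
```

```bash
python3 st.py
```

```text
[ 0.603 -0.06   0.942] y [ 0.022 -0.998 -0.06 ] z [ 0.579  0.061 -0.813] 11.675 [-0.    0.35  0.67  0.2  -0.67  2.02 -1.48]
```

>>> {"op": "jog_arm", "data": {
  "claw": [1,1,1,1,1,1,1,1,1,1,1,1],
  "offset": [
    [-0.1,-0.03,-0.38],
    [-0.1,-0.03,-0.38],
    [-0.1,-0.03,-0.38],
    [-0.1,-0.03,-0.38],
    [-0.1,-0.03,-0.38],
    [-0.1,-0.03,-0.38],
    [-0.1,-0.03,-0.38],
    [-0.1,-0.03,-0.38],
    [-0.1,-0.03,-0.38],
    [-0.1,-0.03,-0.38],
    [-0.1,-0.03,-0.38],
    [0,0,0]
  ],
  "turn": [0,0,0,0,0,0,0,0,0,0,0,0]
}}

```text
time_s: 13.18
ee_pos: [0.505, -0.0852, 0.5514]
tcp_rot: [0.952, -0.008, 0.304, -0.039]
ft_force: [0.6, -1.2, 0.8]
grip_width: 0.0004
finger_force: 0.0
```

```bash
python3 st.py
```

```text
[ 0.505 -0.085  0.551] y [ 0.009 -0.997 -0.08 ] z [ 0.58   0.07  -0.812] 13.175 [ 0.51 -0.3  -0.17  1.85 -0.36  1.04 -1.16]
```

>>> {"op": "jog_arm", "data": {
  "claw": [1,1,1,1,1,1,1,1,1,1],
  "offset": [
    [-0.05,-0.02,-0.3],
    [-0.05,-0.02,-0.3],
    [-0.05,-0.02,-0.3],
    [-0.05,-0.02,-0.3],
    [-0.05,-0.02,-0.3],
    [-0.05,-0.02,-0.3],
    [0,0,-0.3],
    [0,0,-0.2],
    [0,0,0],
    [0,0,0]
  ],
  "turn": [0,0,0,0,0,0,0,0,0,0]
}}

```text
time_s: 14.42
ee_pos: [0.4708, -0.1046, 0.2375]
tcp_rot: [0.951, -0.0, 0.307, -0.035]
ft_force: [0.2, 0.3, 0.4]
grip_width: 0.0004
finger_force: 0.0
```

```bash
python3 st.py
```

```text
[ 0.471 -0.105  0.238] y [ 0.021 -0.998 -0.066] z [ 0.584  0.066 -0.809] 14.425 [ 0.71 -0.09 -0.33  2.42 -0.94  0.38 -0.39]
```

>>> {"op": "jog_arm", "data": {
  "claw": [1,1,1,1,1,1],
  "offset": [
    [0.1,-0.03,-0.2],
    [0.05,-0.02,-0.2],
    [0.05,0,-0.2],
    [0,0,-0.2],
    [0,0,-0.2],
    [0,0,0]
  ],
  "turn": [0,0,0,0,0,0]
}}

```text
time_s: 15.18
ee_pos: [0.4805, -0.1186, 0.1337]
tcp_rot: [0.959, 0.004, 0.278, -0.045]
ft_force: [0.7, 0.2, 0.3]
grip_width: 0.0
finger_force: 0.0
```

```bash
python3 st.py;python3 - <<'E'
from h import *
s=r.snapshot("side");crop(s,220,100,160,120,5,"pics/c4.png")
E
```

```text
[ 0.48  -0.119  0.134] y [ 0.034 -0.996 -0.085] z [ 0.533  0.089 -0.841] 15.175 [ 0.86  0.22 -0.5   2.42 -1.41  0.19  0.2 ]
```

View pics/c4.png

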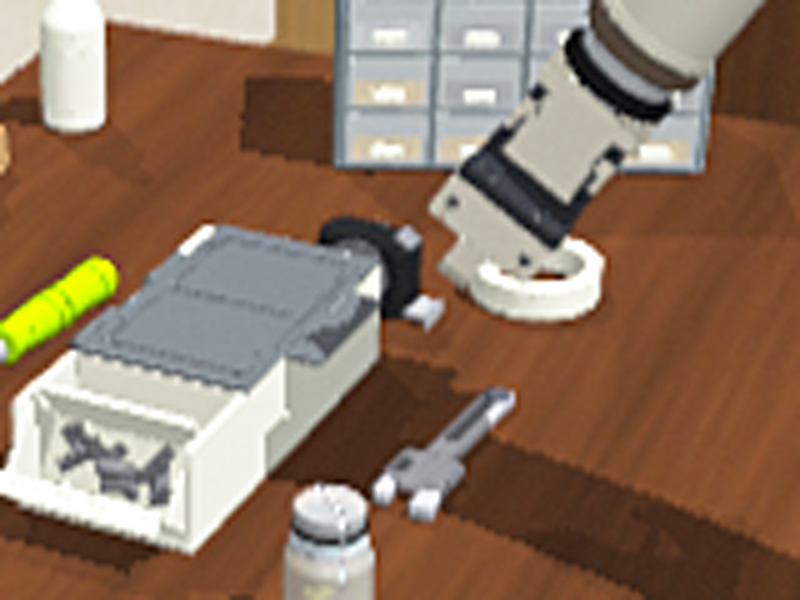

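The bin stays out and the tool is slanted in front of the tab. I'll keep descending.

>>> {"op": "jog_arm", "data": {
  "claw": [1,1,1,1],
  "offset": [
    [0.05,0.02,-0.15],
    [0.05,0.02,-0.15],
    [0,0.0,-0.15],
    [0,0,0]
  ],
  "turn": [0,0,0,0]
}}

```text
time_s: 15.72
ee_pos: [0.4994, -0.1263, 0.0982]
tcp_rot: [0.965, 0.009, 0.256, -0.057]
ft_force: [-0.4, -0.2, 0.7]
grip_width: 0.0001
finger_force: 0.0
```

```bash
python3 st.py
```

```text
[ 0.499 -0.126  0.098] y [ 0.047 -0.993 -0.106] z [ 0.494  0.115 -0.862] 15.725 [ 0.74  0.34 -0.37  2.36 -1.41  0.19  0.22]
```

>>> {"op": "jog_arm", "data": {
  "claw": [1,1,1,1],
  "offset": [
    [0,0.05,-0.15],
    [0,0.05,-0.15],
    [0,0.03,-0.1],
    [0,0,0]
  ],
  "turn": [0,0,0,0]
}}

```text
time_s: 16.23
ee_pos: [0.5047, -0.1207, 0.0656]
tcp_rot: [0.97, 0.014, 0.234, -0.07]
ft_force: [-0.3, -0.3, -0.6]
grip_width: 0.0005
finger_force: 0.0
```

```bash
python3 st.py
```

```text
[ 0.505 -0.121  0.066] y [ 0.059 -0.99  -0.129] z [ 0.452  0.141 -0.881] 16.225 [ 0.67  0.42 -0.31  2.33 -1.41  0.19  0.23]
```

>>> {"op": "jog_arm", "data": {
  "claw": [1,1,1,1,1],
  "offset": [
    [0,0.04,-0.1],
    [0.08,0,-0.03],
    [0.08,0,0],
    [0.05,0,0],
    [0,0,0]
  ],
  "turn": [0,0,0,0,0]
}}

```text
time_s: 16.85
ee_pos: [0.539, -0.1186, 0.0542]
tcp_rot: [0.971, 0.015, 0.229, -0.072]
ft_force: [-0.3, -1.2, -0.4]
grip_width: 0.0002
finger_force: 0.0
```

```bash
python3 st.py;python3 - <<'E'
from h import *
s=r.snapshot("side");crop(s,240,120,120,80,6,"pics/c5.png")
E
```

```text
[ 0.539 -0.119  0.054] y [ 0.063 -0.989 -0.134] z [ 0.443  0.148 -0.884] 16.85 [ 0.56  0.47 -0.24  2.25 -1.34  0.2   0.14]
```

View pics/c5.png

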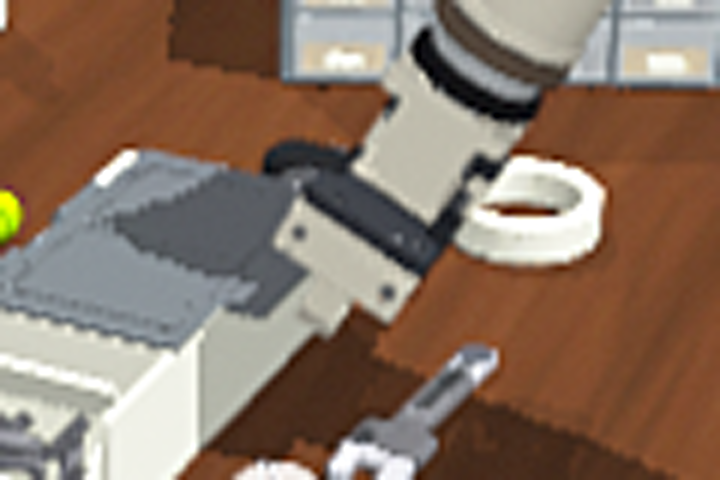

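The fingertip is below the tab. Now I'll lift along the lid's arc.

>>> {"op": "jog_arm", "data": {
  "claw": [1,1,1,1,1,1,1],
  "offset": [
    [0.04,0,0.02],
    [0.01,0,0.1],
    [0.015,0,0.1],
    [0.025,0,0.1],
    [0.035,0,0.095],
    [0.045,0,0.09],
    [0,0,0]
  ],
  "turn": [0,0,0,0,0,0,0]
}}

```text
time_s: 17.77
ee_pos: [0.564, -0.119, 0.1307]
tcp_rot: [0.97, 0.015, 0.23, -0.072]
ft_force: [-0.9, -0.3, -0.6]
grip_width: 0.0005
finger_force: 0.3
```

```bash
python3 st.py;python3 - <<'E'
from h import *
s=r.snapshot("side");crop(s,200,80,160,120,5,"pics/c6.png")
E
```

```text
[ 0.564 -0.119  0.131] y [ 0.062 -0.989 -0.133] z [ 0.444  0.147 -0.884] 17.775 [ 0.29  0.33  0.06  2.18 -0.94  0.38 -0.36]
```

View pics/c6.png

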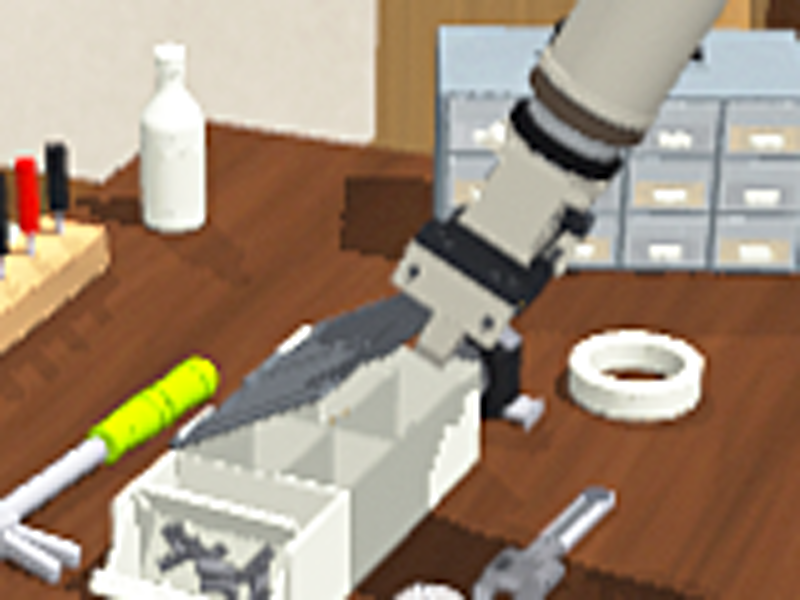

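The lid is at about 0.5 rad, resting on the fingertip. Continuing along the arc.

>>> {"op": "jog_arm", "data": {
  "claw": [1,1,1,1,1,1,1,1],
  "offset": [
    [0.05,0,0.085],
    [0.06,-0.005,0.08],
    [0.07,-0.005,0.075],
    [0.075,-0.005,0.065],
    [0.08,-0.005,0.06],
    [0.085,-0.005,0.05],
    [0.09,-0.005,0.04],
    [0,0,0]
  ],
  "turn": [0,0,0,0,0,0,0,0]
}}

```text
time_s: 18.82
ee_pos: [0.6414, -0.1232, 0.1985]
tcp_rot: [0.971, 0.015, 0.229, -0.072]
ft_force: [-0.6, -0.3, -0.4]
grip_width: 0.0005
finger_force: 0.1
```

```bash
python3 st.py;python3 - <<'E'
from h import *
s=r.snapshot("side");crop(s,200,80,160,120,5,"pics/c7.png")
E
```

```text
[ 0.641 -0.123  0.199] y [ 0.063 -0.989 -0.134] z [ 0.443  0.147 -0.884] 18.825 [ 0.13  0.33  0.19  1.98 -0.7   0.54 -0.68]
```

View pics/c7.png

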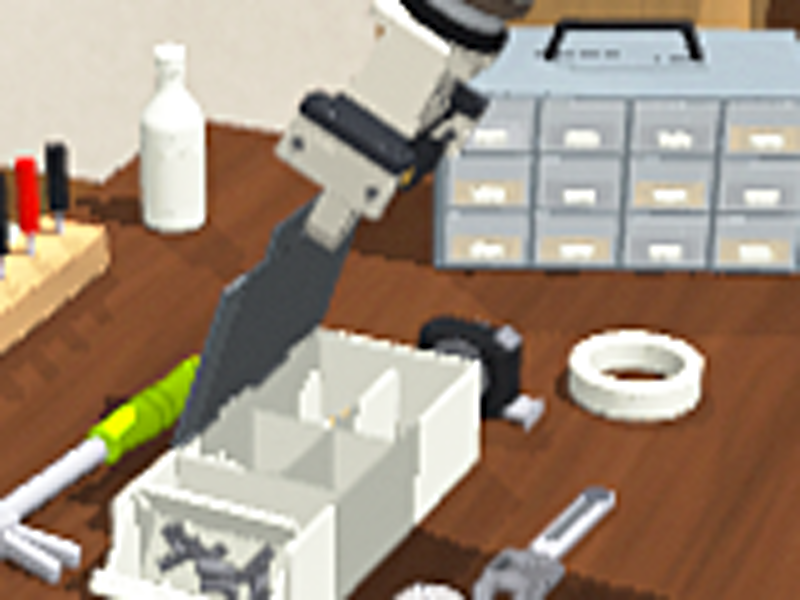

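The lid is at about 1.2 rad. Next I push it over centre and then retreat.

>>> {"op": "jog_arm", "data": {
  "claw": [1,1,1,1,1,1,1,1],
  "offset": [
    [0.09,-0.007,0.02],
    [0.09,-0.007,0.01],
    [0.09,-0.007,0],
    [0.08,-0.007,0],
    [0.07,-0.005,0],
    [0.05,-0.005,0],
    [0.03,0,0],
    [0,0,0]
  ],
  "turn": [0,0,0,0,0,0,0,0]
}}

```text
time_s: 19.88
ee_pos: [0.7152, -0.129, 0.2025]
tcp_rot: [0.971, 0.015, 0.229, -0.072]
ft_force: [0.4, -0.1, 0.5]
grip_width: 0.0003
finger_force: 0.0
```

>>> {"op": "jog_arm", "data": {
  "claw": [1,1,1,1,1,1,1,1,1],
  "offset": [
    [-0.1,0,0.02],
    [-0.2,0,0.1],
    [-0.3,0,0.2],
    [-0.3,0,0.2],
    [-0.3,0,0.2],
    [-0.2,0,0.1],
    [0,0,0],
    [0,0,0],
    [0,0,0]
  ],
  "turn": [0,0,0,0,0,0,0,0,0]
}}

```text
time_s: 21.0
ee_pos: [0.5052, -0.1287, 0.3249]
tcp_rot: [0.971, 0.015, 0.228, -0.073]
ft_force: [0.2, 0.4, -0.6]
grip_width: 0.0003
finger_force: 0.0
```

```bash
python3 st.py;python3 - <<'E'
from h import *
s=r.snapshot("side");crop(s,170,60,200,150,4,"pics/c8.png")
E
```

```text
[ 0.505 -0.129  0.325] y [ 0.062 -0.989 -0.134] z [ 0.441  0.148 -0.885] 21.0 [ 0.1  -0.07  0.3   2.1  -0.42  0.78 -0.88]
```

View pics/c8.png

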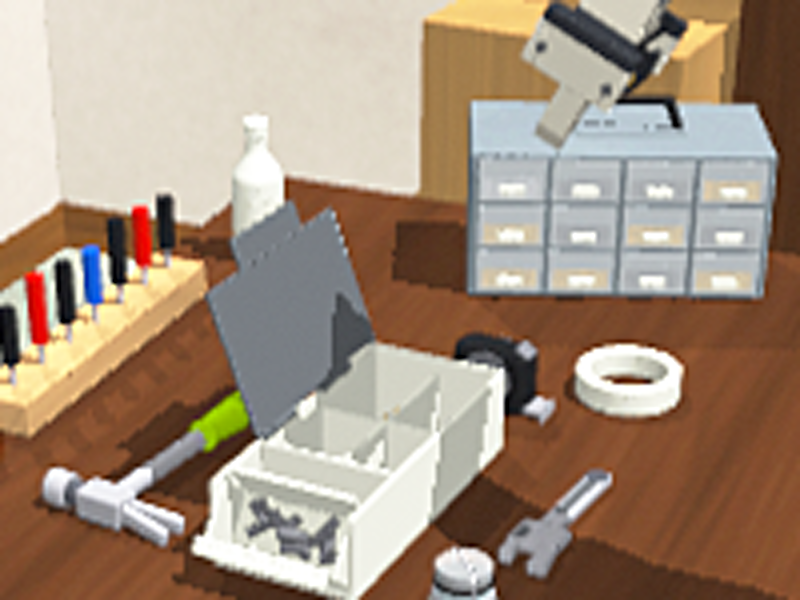

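The lid is leaning back open, with its tab at crop (265,235). The bin is out, the bystanders haven't moved, and the hand is clear.

```bash
python3 -c "
from bench import r
print(r.finish_job())"
```

```text
the job is handed in; nothing more can be done
None
```

The tray is open: the lid leans back by itself, the bin is tipped out and stayed out, nothing else looked disturbed in the last picture, and the job was handed in at about 21 s with the hand clear (no verdict was returned).

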